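Fish a dropped typing card from under a shelf and square it in the corner stop

TASK

A used blood-typing card has slid under the low clear reagent shelf: reach in with the bent-end spatula, drag the card out, and nudge it flat along the bench until it is squared up in the aluminium corner stop, one long side touching the long arm and one short side touching the short arm. The card is contaminated, so move it only with the spatula, keep it down on the bench and never let the gripper touch it; do not disturb the bottles or the tube rack. Finish by laying the spatula back down with its handle on its rest and its tip on the bench, clear of the card.

Things in the scene. Friction and masses are not known exactly. Their poses are not given: they have to be found in the camera images.
- spatula: cranked bent-end spatula, 0.15 kg, blue handle 120 x 20 x 20 mm, then a steel neck (x = 60 to 85 mm) down to a flat blade 28 wide, 3 thick, whose tip is bent down. Handle lies on the rest, 18 mm above the bench, tip on the bench. Origin mid-handle, half-way up; x from handle to tip, z up. Handle x = -60 to 60 mm, blade to x = 230 with underside 16 mm below the origin. Balances about 50 mm ahead of it
- spatula_lip (a point): middle of the lower edge of the spatula's bent-down tip: a lip 28 mm wide across the tool, 3 mm thick, hanging 12 mm below the blade. The point is at x = 228.5 mm, 28 mm below the spatula's origin, mid-thickness of the lip; so the handle's underside is 18 mm higher than the lip's edge. Axes as the spatula's
- rest: grey plastic tool rest fixed to the bench: block 44 mm (x) by 60 mm (y), top 18 mm above the bench, with a 5 mm wide, 6 mm high ridge along each y side (50 mm between them). Origin at the centre of its underside. The spatula lies along its x with the rear of the handle on it: mid-handle about 40 mm beyond the rest in +x
- card: used blood-typing card: rigid white plastic, 90 x 50 x 5 mm, four ringed spots and a blue stripe on top, about 0.04 kg, lying flat on the bench under the low clear shelf (seen through it). Origin at the centre of its underside; x along the 90 mm side, y along the 50 mm side, z up.
- shelf: low clear acrylic riser fixed to the bench: deck 340 mm (x) by 170 mm (y), 6 thick, underside 42 mm and top 48 mm above the bench, on four round 14 mm aluminium stand-offs at x = +-156, y = +-70 mm. Origin on the bench under the deck's middle. Open underneath all round; its front, towards the middle of the bench, is the long edge at y = -85 mm
- stop: L-shaped aluminium stop fixed to the bench on a dark mat that is flush with it. Origin on the bench at the inner corner. Inner face of the long arm: along x from 0 to -103 mm (arm on its -y side); of the short arm: along y from 0 to 62 mm (arm on its +x side). Arms 12 mm wide, 8 high. A card squared into it has its centre at x = -45, y = 25 mm
- bottle_blue: dropper bottle with blue cap and bulb, 27 mm in diameter, 83 mm high, 35 g, standing loose on the shelf's deck towards its back; origin at the centre of its underside
- bottle_yellow: dropper bottle with yellow cap and bulb, 27 mm in diameter, 83 mm high, 35 g, standing loose on the shelf's deck towards its back; origin at the centre of its underside
- bottle_black: dropper bottle with black cap and bulb, 27 mm in diameter, 83 mm high, 35 g, standing loose on the shelf's deck towards its back; origin at the centre of its underside
- tube_rack: white wire rack with sample tubes, 70 x 170 mm (x, y), 93 mm high with the caps, standing loose on the bench; origin at the centre of its underside
Not all that is in view belongs to the job. There is more than one size of the stop; the job needs the middle-sized.

How it is judged:
By the outcome, as a careful person would: the job done as asked, in the order asked, and still so for the second after the job is handed in, with the robot touching nothing.
It also fails if it takes over 64 s, if anything falls off the work surface, if the arm or the gripper's body presses on something with over 40 N, if the wrist force passes 120 N, or if a joint passes its speed limit or range.

ROBOT

A 7-joint arm with a two-finger parallel gripper is mounted at the origin on the work surface. World frame = base frame: x ahead of the robot, y to its left, z up, the work surface at z = 0. Lengths are in mm, angles in degrees, forces in N, time in s.
With the tool pointing down it reaches from about 400 to 875 mm from the base axis. Payload 19.3 kg.
Tool frame: the origin (TCP) lies between the finger pads; the fingertips stand r.tip_extent ahead of it and the grasp point (between the pads) lies 3 mm ahead of it (r.tip_extent is the distance from the TCP to the fingertips, in mm); x points along the fingers, y is the direction in which the jaws open and shut, and the axes are right-handed (so a half turn about x gives the same grasp; the last joint's range is limited). The gripper opens to 85 mm and grips with 20 to 120 N. Pads are 22 mm wide; open, the fingers measure 114 mm over their backs; the gripper's body (76 mm by 85 mm) begins 54 mm behind the grasp point. The pads swing forward as they close: fully open they stand 13 mm farther back than shut.
Start: joints at [-68.824, 29.874, -2.08, 91.645, 1.215, 58.505, -6.463], TCP at [266.116, 565.507, 253.291] pointing down, gripper open.
Joint ranges: [-166.77, 166.77], [-17.47, 122.26], [-85.68, 81.53], [9.62, 139.38], [-72.42, 252.41], [9.2, 110.78], [-144.41, 144.41]. Speed limits (degrees/s): [108.29, 108.29, 136.94, 136.94, 172.46, 172.46, 172.46].

INTERFACE

Orientations are given as a 3x3 rotation matrix whose columns are the frame's x, y, z axes.
In Python, from rig import r gives the robot as it stands.
- The arm moves only by the tool carry_out, never from a script. Its argument "targets" is a list of rows, each a list of 3 entries, a list of its own where there are three numbers: the shift along the world's x, y, z in cm, then the turn, a rotation vector about the world's x, y, z in degrees, then the opening, from 0 (shut) to 1 (fully open). A call has 1 to 5 rows; each row shifts and turns the commanded pose from where the row before left it; what a row does not reach is not made up. A row lasts 1/8 s, in which the tool goes at most 62.5 mm and 10.7 degrees, less where a joint would pass 70% of its speed; a pose out of reach is approached as far as the arm can. A call with a gripper value outside its range is refused whole. The fingers move at their own pace and stop on an object; "squeeze" is the grip in N (left out, the last holds). Time passes only in rows, so rows that do not move let the fingers close. It gives the time, the measured TCP pose, the force and the opening at its end, in the units of the state.
- r.get_state(): the state, without advancing time (a new reading comes with each control period).
- r.read_camera(name): name is "scene" or "top" or "wrist"; returns the picture (480x640x3 uint8, blue, green, red); there is no depth.
- r.camera_params(name): a dict with "fx", "fy", "cx", "cy" (pixels), "dist_coeffs" ([k1, k2, p1, p2, k3] as OpenCV has them; the pictures are not rectified), "xyz" and "attitude" of the camera in the world. Camera axes: x right, y up, looking along -z (the intrinsics and any distortion apply to the point x, -y, -z); pixel columns grow to the right and rows downward; lengths in mm; the calibration is good to about 2 mm. A picture is of the moment at which its call begins: read the wrist's pose just before it. camera_params takes no time and is no camera call; for the wrist camera it gives the pose at the moment of the call.
- r.job_done(): hands the job in, once; it reports no verdict.
The state is a dict: "clock": time; "joint_positions": joint angles; "joint_velocities": joint speeds; "joint_efforts": joint torques, N m; "ee_pos": TCP position; "tcp_rot": TCP orientation; "wrist_force": force on the tool from outside, world axes, zero at the start; "torque": the same for the moment, N m; "grip_width": finger opening in mm.
Only numpy, scipy, OpenCV 4.12 (cv2) and the standard library are available. Lean on these libraries where they do the work, as an engineer would, in place of code of your own. Each camera call takes 0.05 s, during which the arm holds its last target. There are 200 camera calls.

## Working session

There is one attempt and no reset: what is moved stays moved. The work goes in short steps, Python scripts to look and compute and a tool call to move; the robot and the scene stay as the last step left them, time stands still between calls to the robot, and variables do not carry over. Pictures are saved under pics/ and viewed, about 8 in all and at most 12, crops included, and the job is handed in when it is done.

Besides the shell and the picture viewer there is one more tool, called after "Emit:" as name([rows], argument=value, ...), one row to a line, values as JSON. carry_out: Moves the arm, as the interface text tells. Its arguments: {"type":"object","properties":{"targets":{"type":"array","items":{"type":"array"}},"squeeze":{"type":"number"}},"required":["targets"]}

```bash
ls; mkdir -p pics; python3 - <<'E'
from rig import r
import cv2
for n in ("scene","top"):
    im=r.read_camera(n); cv2.imwrite(f"pics/{n}0.png",im)
    p=r.camera_params(n); print(n,p)
print(r.get_state(), r.tip_extent)
E
```

```text
pics
scene {'fx': 458.2553696708999, 'fy': 458.2553696708999, 'cx': 305.6925957954956, 'cy': 252.0554350659321, 'dist_coeffs': array([-0.02834023,  0.        ,  0.        ,  0.        ,  0.        ]), 'xyz': array([1076.39958893,  507.77697086,  694.27128905]), 'attitude': array([[-0.74837781, -0.43639581,  0.49948909],
       [ 0.66309117, -0.47463891,  0.57881604],
       [-0.01551594,  0.76437988,  0.64457943]])}
top {'fx': 499.3164069484964, 'fy': 499.3164069484964, 'cx': 315.32906295797915, 'cy': 240.7722896425279, 'dist_coeffs': array([0.01251748, 0.        , 0.        , 0.        , 0.        ]), 'xyz': array([ 332.30253234,  -28.37435429, 1303.7010167 ]), 'attitude': array([[-0.03249287,  0.977028  , -0.21061932],
       [-0.99946202, -0.03270331,  0.00248479],
       [-0.00446024,  0.21058675,  0.977565  ]])}
{'clock': 0.1, 'joint_positions': array([-68.82392951,  29.90457814,  -2.08086123,  91.66684499,
         1.21603529,  58.50380618,  -6.46298611]), 'joint_velocities': array([-0.08468218, -0.02964256,  0.09268058, -0.01226315,  0.13491032,
        0.02058246, -0.04029493]), 'joint_efforts': array([ 4.21264107e-03, -9.28491855e+01,  1.98458612e+00, -3.70534229e+01,
        1.82054238e-02,  5.16243686e-03,  1.20254202e-05]), 'ee_pos': array([266.02848643, 565.28906659, 252.81897667]), 'tcp_rot': array([[-3.14140085e-04,  4.25758797e-01,  9.04836642e-01],
       [-8.72675107e-04,  9.04836225e-01, -4.25758904e-01],
       [-9.99999570e-01, -9.23376351e-04,  8.73037751e-05]]), 'wrist_force': array([-0.38878037, -0.87994043, -0.18977521]), 'torque': array([ 0.00197185, -0.01669248, -0.02159443]), 'grip_width': 85.20009447494596} 22.0
```

View pics/top0.png

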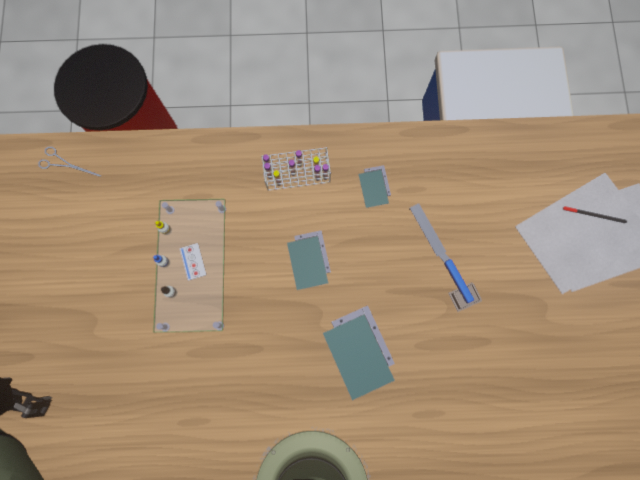

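View pics/scene0.png

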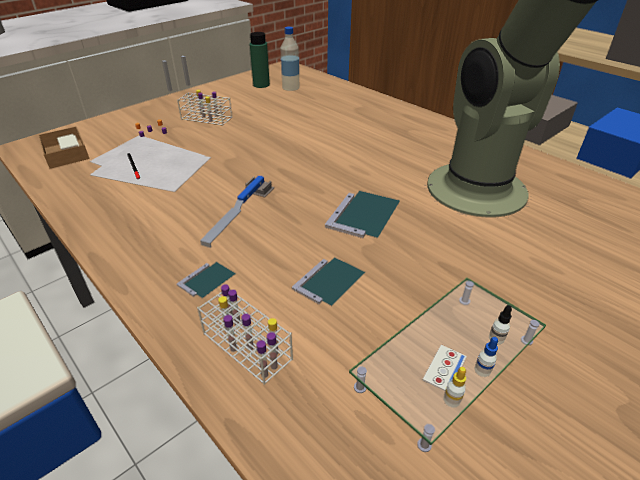

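The top view shows three stops: small (375,187), middle (308,260) and large (360,353). The one at (308,260) is the middle size, which I'll check in mm. The spatula runs from (415,207) to (470,300) with its rest at (465,296), the card is at (193,261) and the rack at (297,170).

```bash
cat > h.py <<'E'
import cv2, numpy as np
from rig import r
def shot(n,save=None):
    p=r.camera_params(n); im=r.read_camera(n)
    if save: cv2.imwrite(f"pics/{save}.png",im)
    return im,p
def cast(p,uv,z):
    uv=np.asarray(uv,float).reshape(-1,1,2)
    K=np.array([[p['fx'],0,p['cx']],[0,p['fy'],p['cy']],[0,0,1]])
    q=cv2.undistortPoints(uv,K,np.array(p['dist_coeffs']))[:,0]
    d=np.c_[q[:,0],-q[:,1],-np.ones(len(q))]@np.array(p['attitude']).T
    c=np.array(p['xyz']); return (c+d*((z-c[2])/d[:,2])[:,None])
def proj(p,X):
    K=np.array([[p['fx'],0,p['cx']],[0,p['fy'],p['cy']],[0,0,1]])
    c=(np.atleast_2d(X)-p['xyz'])@np.array(p['attitude'])
    c=c*[1,-1,-1]
    return cv2.projectPoints(c,np.zeros(3),np.zeros(3),K,np.array(p['dist_coeffs']))[0][:,0]
def blobs(mask,p,z,amin=60):
    out=[]
    for c in cv2.findContours(mask.astype(np.uint8),cv2.RETR_EXTERNAL,cv2.CHAIN_APPROX_NONE)[0]:
        if cv2.contourArea(c)<amin: continue
        X=cast(p,c[:,0],z)[:,:2].astype(np.float32)
        rc=cv2.minAreaRect(X); out.append((c[:,0].mean(0).round(),np.round(rc[0],1),np.round(rc[1],1),round(rc[2],1),cv2.boxPoints(rc).round(1).tolist()))
    return out
E
python3 - <<'E'
from h import *
for n in ("top","scene"):
    im=cv2.imread(f"pics/{n}0.png"); p=r.camera_params(n)
    hsv=cv2.cvtColor(im,cv2.COLOR_BGR2HSV); H,S,V=cv2.split(hsv)
    print(n,"mats")
    for b in blobs((H>75)&(H<100)&(S>60)&(V<130)&(V>30),p,0,300): print(b)
    print("blue")
    for b in blobs((H>105)&(H<118)&(S>150)&(V>90),p,38,60): print(b)
    print("white")
    for b in blobs((S<45)&(V>195),p,5,100): print(b)
im=cv2.imread("pics/top0.png"); 
a=cv2.resize(im[150:350,140:540],None,fx=2,fy=2,interpolation=cv2.INTER_CUBIC)
cv2.imwrite("pics/crop.png",a)
E
```

```text
top mats
(array([366., 374.]), array([ 268.2, -145.9]), array([ 71.4, 103.3]), 19.0, [[217.60000610351562, -108.69999694824219], [251.3000030517578, -206.39999389648438], [318.79998779296875, -183.10000610351562], [285.1000061035156, -85.4000015258789]])
blue
(array([458., 279.]), array([ 489.4, -393.3]), array([112.6,  15.1]), 24.9, [[435.1000061035156, -410.20001220703125], [441.5, -423.8999938964844], [543.5999755859375, -376.5], [537.2999877929688, -362.79998779296875]])
white
(array([198., 260.]), array([571.3, 280.9]), array([84.2, 17.2]), 15.7, [[528.5, 277.70001220703125], [533.0999755859375, 261.20001220703125], [614.2000122070312, 284.0], [609.5, 300.6000061035156]])
(array([506.,  87.]), array([1052.7, -580.7]), array([207.4, 343.1]), 0.5, [[947.5, -410.1000061035156], [950.5, -753.2000122070312], [1157.9000244140625, -751.2999877929688], [1154.800048828125, -408.29998779296875]])
scene mats
(array([209., 279.]), array([ 756.1, -191.8]), array([95.2, 60.8]), 9.0, [[704.2999877929688, -169.1999969482422], [713.9000244140625, -229.1999969482422], [807.9000244140625, -214.399
[... 3038 characters left out ...]
171875]])
(array([15., 45.]), array([  533.1, -2496.7]), array([381.1, 168.3]), 76.3, [[406.29998779296875, -2661.89990234375], [569.7999877929688, -2701.699951171875], [659.9000244140625, -2331.39990234375], [496.3999938964844, -2291.60009765625]])
(array([130.,  20.]), array([ -161.5, -2533.2]), array([494.3, 221.8]), 42.1, [[-419.29998779296875, -2616.5], [-270.70001220703125, -2781.199951171875], [96.30000305175781, -2450.0], [-52.400001525878906, -2285.300048828125]])
(array([199.,   6.]), array([ -633.1, -2510.4]), array([286.5, 381.7]), 2.1, [[-783.0999755859375, -2324.89990234375], [-769.2999877929688, -2706.300048828125], [-483.0, -2695.89990234375], [-496.79998779296875, -2314.5]])
```

View pics/crop.png

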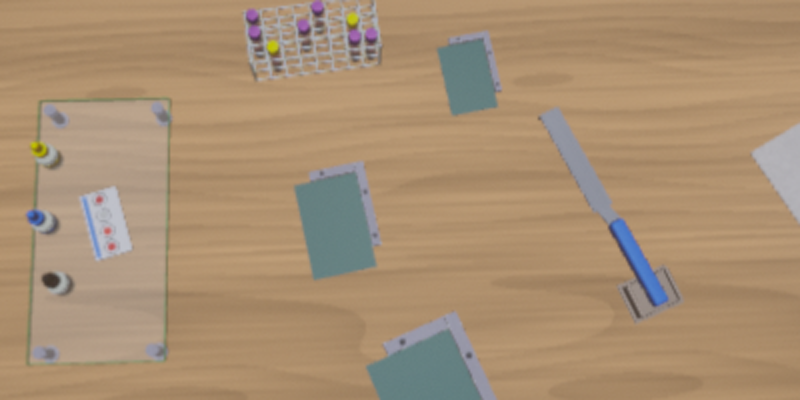

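Three stops in view. The mats measure about 95x61 at (375,187), 126x82 at (308,260) and 177x117 at (360,353). The middle-sized one is at (308,260), with its inner corner near world (628,-36) and yaw about 10°, and the enlarged crop confirms the arm layout. The card is at about (569,297) with yaw 15°, and the spatula handle is at about (494,-390) with yaw 24.5°. I'm moving over the handle now.

Emit:
carry_out([
  [[2.9, -4.6, 0], [0, 0, -6.5], 1],
  [[2.9, -4.6, 0], [0, 0, -6.5], 1],
  [[2.9, -4.6, 0], [0, 0, -6.5], 1],
  [[2.9, -4.6, 0], [0, 0, -6.5], 1],
  [[2.9, -4.6, 0], [0, 0, -6.5], 1],
])

```text
clock: 0.72
ee_pos: [411.8, 333.8, 253.2]
tcp_rot: [[-0.0, 0.847, 0.531], [-0.0, 0.531, -0.847], [-1.0, -0.0, 0.0]]
wrist_force: [0.6, 0.8, 0.6]
grip_width: 85.6
```

Emit:
carry_out([
  [[2.9, -4.6, 0], [0, 0, -6.5], 1],
  [[2.9, -4.6, 0], [0, 0, -6.5], 1],
  [[2.9, -4.6, 0], [0, 0, -6.5], 1],
  [[2.9, -4.6, 0], [0, 0, -6.5], 1],
  [[2.9, -4.6, 0], [0, 0, -6.5], 1],
])

```text
clock: 1.35
ee_pos: [556.8, 104.0, 253.2]
tcp_rot: [[-0.0, 1.0, -0.007], [0.0, -0.007, -1.0], [-1.0, -0.0, -0.0]]
wrist_force: [-0.4, -0.4, -0.2]
grip_width: 85.7
```

Emit:
carry_out([
  [[-0.4, -4.8, -0.5], [0, 0, -6.5], 1],
  [[-0.4, -4.8, -0.5], [0, 0, -6.5], 1],
  [[-0.4, -4.8, -0.5], [0, 0, -6.5], 1],
  [[-0.4, -4.8, -0.5], [0, 0, -6.5], 1],
  [[-0.4, -4.8, -0.5], [0, 0, -6.5], 1],
])

```text
clock: 1.98
ee_pos: [535.7, -135.9, 228.0]
tcp_rot: [[-0.0, 0.84, -0.543], [0.0, -0.543, -0.84], [-1.0, -0.0, 0.0]]
wrist_force: [0.9, -0.2, -0.3]
grip_width: 85.5
```

Emit:
carry_out([
  [[-0.4, -4.8, -0.5], [0, 0, -6.5], 1],
  [[-0.4, -4.8, -0.5], [0, 0, -6.5], 1],
  [[-0.4, -4.8, -0.5], [0, 0, -6.5], 1],
  [[-0.4, -4.8, -0.5], [0, 0, -6.5], 1],
  [[-0.4, -4.8, -0.5], [0, 0, -6.5], 1],
])

```text
clock: 2.6
ee_pos: [515.9, -375.8, 202.9]
tcp_rot: [[-0.0, 0.416, -0.909], [0.0, -0.909, -0.416], [-1.0, -0.0, 0.0]]
wrist_force: [1.4, 0.5, 0.1]
grip_width: 85.4
```

```bash
python3 - <<'E'
from h import *
im,p=shot("wrist","w1"); print(p['xyz'],p['attitude'][:,2])
hsv=cv2.cvtColor(im,cv2.COLOR_BGR2HSV); H,S,V=cv2.split(hsv)
for z in (38,28):
  for b in blobs((H>103)&(H<120)&(S>130)&(V>50),p,z,500): print(z,b)
im,p=cv2.imread("pics/top0.png"),r.camera_params("top")
# stop mat (top), shelf front corners
print("stop", cast(p,[[320,236],[327.5,283.5],[298,289.5],[288,242.5]],0).round(0)[:,:2].tolist())
print("shelf",cast(p,[[225.5,199],[222.5,331]],48).round(0)[:,:2].tolist())
H,S,V=cv2.split(cv2.cvtColor(im,cv2.COLOR_BGR2HSV)); print(im[265,308],H[265,308],S[265,308],V[265,308])
for b in blobs((H>75)&(H<105)&(S>40)&(V<150),p,0,300): print(b)
E
```

```text
[ 577.72370773 -348.48542454  324.01807804] [0.24192677 0.11139969 0.96387839]
38 (array([326., 255.]), array([ 492. , -392.4]), array([118. ,  18.8]), 25.3, [[434.6000061035156, -409.20001220703125], [442.70001220703125, -426.20001220703125], [549.2999877929688, -375.70001220703125], [541.2999877929688, -358.70001220703125]])
28 (array([326., 255.]), array([ 489., -394.]), array([122.1,  19.5]), 25.3, [[429.6000061035156, -411.29998779296875], [438.0, -428.8999938964844], [548.2999877929688, -376.6000061035156], [540.0, -359.1000061035156]])
stop [[626.0, -45.0], [498.0, -60.0], [484.0, 18.0], [611.0, 41.0]]
shelf [[723.0, 200.0], [382.0, 206.0]]
[129 129 103] 90 51 129
(array([358., 357.]), array([ 310.9, -130.8]), array([178.9, 116.4]), 21.7, [[206.3000030517578, -109.80000305175781], [249.3000030517578, -217.89999389648438], [415.5, -151.8000030517578], [372.5, -43.70000076293945]])
(array([307., 263.]), array([556.1,  -8.4]), array([126.3,  81.9]), 10.8, [[486.29998779296875, 20.0], [501.70001220703125, -60.5], [625.7999877929688, -36.79999923706055], [610.4000244140625, 43.70000076293945]])
(array([374., 188.]), array([ 755.9, -195.3]), array([94.7, 62.1]), 9.7, [[703.9000244140625, -172.6999969482422], [714.4000244140625, -233.89999389648438], [807.7999877929688, -217.89999389648438], [797.2999877929688, -156.6999969482422]])
```

View pics/w1.png

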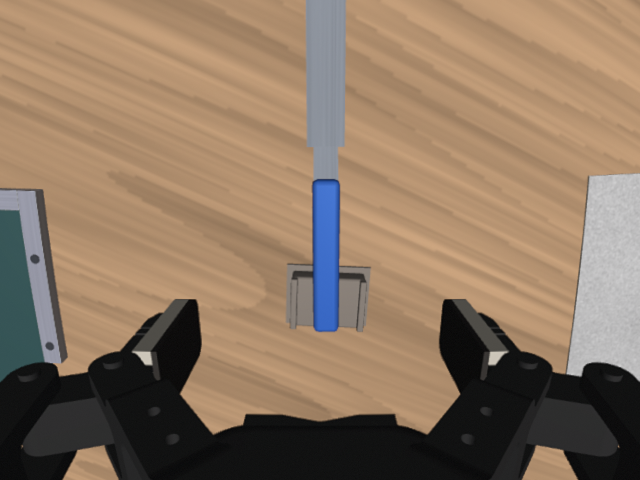

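Emit:
carry_out([
  [[-0.1, -0.6, -3.4], [0, 0, 0.7], 1],
  [[0, 0, -3.4], [0, 0, 0], 1],
  [[0, 0, -3.4], [0, 0, 0], 1],
  [[0, 0, -3.4], [0, 0, 0], 1],
  [[0, 0, -3.3], [0, 0, 0], 1],
])

```text
clock: 3.28
ee_pos: [515.0, -380.2, 32.9]
tcp_rot: [[-0.0, 0.431, -0.903], [0.0, -0.903, -0.431], [-1.0, -0.0, 0.0]]
wrist_force: [0.6, -1.3, 0.5]
grip_width: 85.2
```

Emit:
carry_out([
  [[0, 0, 0], [0, 0, 0], 0.1],
  [[0, 0, 0], [0, 0, 0], 0.1],
  [[0, 0, 0], [0, 0, 0], 0.1],
  [[0, 0, 0], [0, 0, 0], 0.1],
  [[0, 0, 0], [0, 0, 0], 0.1],
], squeeze=60)

```text
clock: 3.9
ee_pos: [515.7, -380.7, 35.7]
tcp_rot: [[0.002, 0.43, -0.903], [-0.0, -0.903, -0.43], [-1.0, 0.001, -0.001]]
wrist_force: [-1.9, 2.5, 10.6]
grip_width: 19.3
```

Emit:
carry_out([
  [[0, 0, 0], [0, 0, 0], 0.1],
  [[0, 0, 0], [0, 0, 0], 0.1],
  [[0, 0, 0.5], [0, 0, 0], 0.1],
  [[0, 0, 1.5], [0, 0, 0], 0.1],
  [[0, 0, 2.5], [0, 0, 0], 0.1],
])

```text
clock: 4.53
ee_pos: [514.8, -380.4, 80.2]
tcp_rot: [[-0.001, 0.43, -0.903], [0.0, -0.903, -0.43], [-1.0, -0.001, 0.0]]
wrist_force: [0.6, -1.0, -1.3]
grip_width: 19.1
```

Emit:
carry_out([
  [[1.4, 3.6, 0.8], [0, 0, 8], 0.1],
  [[1.4, 3.6, 0.8], [0, 0, 8], 0.1],
  [[1.4, 3.6, 0.8], [0, 0, 8], 0.1],
  [[1.4, 3.6, 0], [0, 0, 8], 0.1],
  [[1.4, 3.6, 0], [0, 0, 8], 0.1],
])

```text
clock: 5.15
ee_pos: [585.7, -199.5, 104.5]
tcp_rot: [[0.001, 0.912, -0.411], [-0.0, -0.411, -0.912], [-1.0, 0.001, 0.0]]
wrist_force: [0.7, 0.0, -2.0]
grip_width: 19.0
```

Emit:
carry_out([
  [[1.4, 3.6, 0], [0, 0, 8], 0.1],
  [[1.4, 3.6, 0], [0, 0, 8], 0.1],
  [[1.4, 3.6, -0.8], [0, 0, 8], 0.1],
  [[1.4, 3.6, -0.8], [0, 0, 8], 0.1],
  [[1.4, 3.6, -0.8], [0, 0, 7.5], 0.1],
])

```text
clock: 5.78
ee_pos: [655.7, -19.6, 80.2]
tcp_rot: [[0.001, 0.965, 0.263], [-0.001, 0.263, -0.965], [-1.0, 0.001, 0.001]]
wrist_force: [0.6, -0.4, -1.3]
grip_width: 19.3
```

```bash
python3 - <<'E'
from h import *
s=r.get_state(); print(s['ee_pos'].round(1),s['tcp_rot'].round(3).tolist(),s['grip_width'])
a,p=shot("scene"); b,q=shot("top")
cv2.imwrite("pics/c2.png",np.hstack([cv2.resize(a[150:450,200:600],(400,300)),cv2.resize(b[150:350,140:407],(400,300))]))
cv2.imwrite("pics/s2.png",a);cv2.imwrite("pics/t2.png",b)
c=cv2.resize(a[210:390,290:530],(800,600),interpolation=cv2.INTER_CUBIC); cv2.imwrite("pics/s2c.png",c)
w,_=shot("wrist","w2")
E
```

```text
[655.7 -19.6  80.2] [[0.001, 0.965, 0.263], [-0.001, 0.263, -0.965], [-1.0, 0.001, 0.001]] 19.258584934946438
```

View pics/s2c.png

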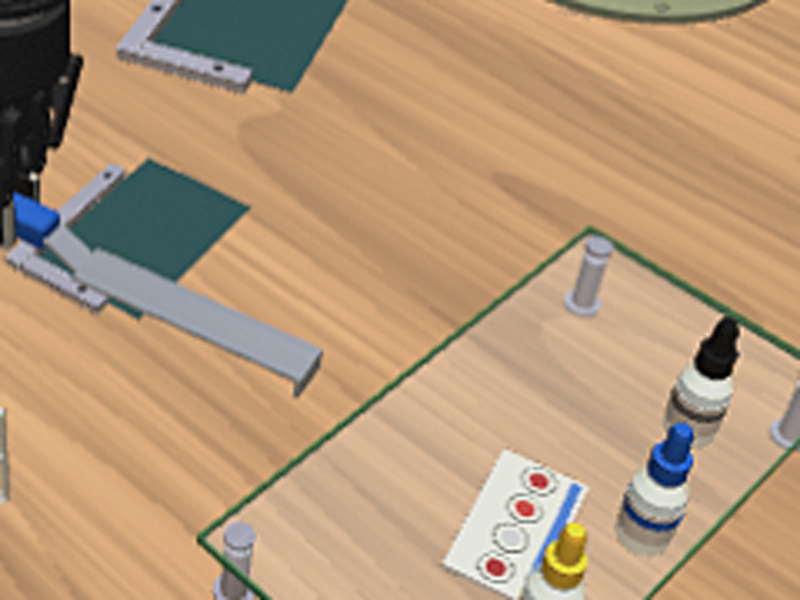

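The lip hangs just in front of the shelf, with its bottom edge at crop px (295,393)-(318,372), i.e. image (378.5,328)-(385.4,321.6). The card under the shelf is unchanged. I'm checking the lip's height and position against the prediction.

```bash
python3 - <<'E'
from h import *
from scipy.optimize import least_squares
d=np.array([-.263,.965,0]);n=np.array([.965,.263,0])
L=np.array([655.7,-19.6,0])+203.5*d
ps,pt=r.camera_params("scene"),r.camera_params("top")
for z in (38,44.5,50):
    X=[L+14*n+[0,0,z],L-14*n+[0,0,z]]; print(z,proj(ps,X).round(1).tolist(),proj(pt,np.array(X)+[0,0,12]).round(1).tolist())
b=cv2.imread("pics/t2.png"); H,S,V=cv2.split(cv2.cvtColor(b,cv2.COLOR_BGR2HSV))
m=((S<60)&(V>90)); m[:, :222]=0; m[:,300:]=0; m[:220]=0; m[300:]=0
for c in cv2.findContours(m.astype(np.uint8),0,2)[0]:
    if cv2.contourArea(c)>40: print("blob",cv2.boundingRect(c)); t=c[:,0]; print(t[t[:,0]<t[:,0].min()+3].tolist())
E
```

```text
38 [[380.6, 330.9], [387.2, 321.2]] [[232.8, 238.4], [235.6, 248.6]]
44.5 [[380.9, 328.6], [387.5, 318.8]] [[232.4, 237.9], [235.2, 248.1]]
50 [[381.2, 326.6], [387.8, 316.9]] [[232.0, 237.4], [234.9, 247.7]]
blob (222, 220, 78, 80)
[[224, 268], [222, 266], [222, 263], [223, 262], [222, 261], [222, 259], [223, 258], [223, 232], [222, 232], [222, 241], [223, 242], [222, 243], [222, 299]]
```

Emit:
carry_out([
  [[0, 0, -1.6], [0, 0, 0], 0.1],
  [[0, 0, -1.6], [0, 0, 0], 0.1],
  [[-0.7, 2.6, 0], [0, 0, 0], 0.1],
  [[-0.7, 2.6, 0], [0, 0, 0], 0.1],
  [[-0.7, 2.6, 0], [0, 0, 0], 0.1],
])

```text
clock: 6.55
ee_pos: [633.4, 57.3, 46.2]
tcp_rot: [[-0.001, 0.966, 0.257], [-0.001, 0.257, -0.966], [-1.0, -0.001, 0.0]]
wrist_force: [-0.3, -0.3, -1.6]
grip_width: 19.3
```

Emit:
carry_out([
  [[-0.7, 2.6, 0], [0, 0, 0], 0.1],
  [[-0.7, 2.6, 0], [0, 0, 0], 0.1],
  [[-0.8, 2.6, 0], [0, 0, 0], 0.1],
  [[0, 0, 0], [0, 0, 0], 0.1],
])

```text
clock: 7.05
ee_pos: [611.1, 137.3, 46.3]
tcp_rot: [[-0.001, 0.965, 0.261], [0.0, 0.261, -0.965], [-1.0, -0.001, -0.001]]
wrist_force: [0.4, 0.4, -2.1]
grip_width: 19.3
```

```bash
python3 - <<'E'
from h import *
s=r.get_state(); print(s['ee_pos'].round(1),s['wrist_force'].round(1))
a,p=shot("scene","s3"); b,q=shot("top","t3")
c=cv2.resize(a[310:430,370:530],(640,480),interpolation=cv2.INTER_CUBIC)
e=cv2.resize(b[220:310,160:280],None,fx=1.33*4,fy=5.33,interpolation=cv2.INTER_CUBIC)[:480]
e=cv2.resize(b[200:320,160:280],(480,480),interpolation=cv2.INTER_CUBIC)
o=np.zeros((480,800,3),np.uint8); o[:,:400]=cv2.resize(c,None,fx=.75,fy=.75)[:1].mean()*0; 
o=np.hstack([cv2.resize(c,(480,360)),cv2.resize(e,(320,360))]); cv2.imwrite("pics/c3.png",o)
E
```

```text
[611.1 137.3  46.3] [ 0.4  0.4 -2.1]
```

View pics/c3.png

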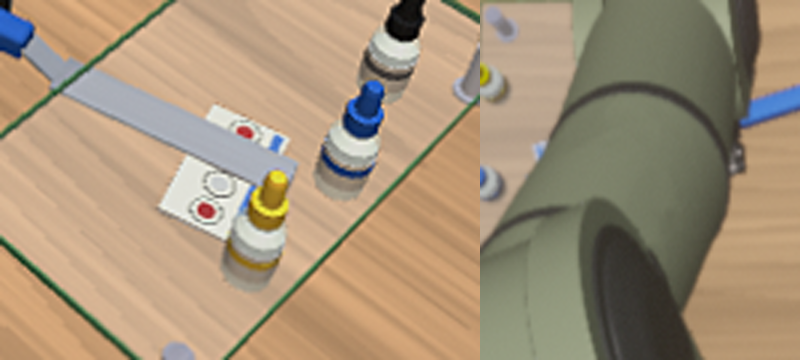

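The lip is just past the card's stripe edge, near the middle of the long side. I'm lowering it to the bench.

Emit:
carry_out([
  [[0, 0, -0.4], [0, 0, 0], 0.1],
  [[0, 0, -0.4], [0, 0, 0], 0.1],
  [[0, 0, 0], [0, 0, 0], 0.1],
])

```text
clock: 7.52
ee_pos: [611.9, 135.0, 38.8]
tcp_rot: [[-0.001, 0.966, 0.258], [-0.0, 0.258, -0.966], [-1.0, -0.001, 0.0]]
wrist_force: [-0.5, -0.2, -2.0]
grip_width: 18.9
```

Emit:
carry_out([
  [[0, 0, -0.2], [0, 0, 0], 0.1],
  [[0, 0, 0], [0, 0, 0], 0.1],
])

```text
clock: 7.78
ee_pos: [612.1, 135.5, 37.2]
tcp_rot: [[-0.0, 0.966, 0.259], [-0.0, 0.259, -0.966], [-1.0, -0.0, -0.0]]
wrist_force: [0.2, 0.2, -3.4]
grip_width: 18.9
```

```bash
python3 - <<'E'
import numpy as np
from scipy.optimize import brentq
def path(h,N=26):
    s=np.linspace(0,314,N+1)
    psi=np.interp(s,[0,130,235,312],[15,h,h,10.3]); f=np.radians(psi)
    x=np.r_[0,np.cumsum(np.diff(s)*np.tan((f[1:]+f[:-1])/2))]
    C=np.c_[569+x,297-s]; n=np.c_[np.sin(f),-np.cos(f)]
    P=C-26.5*n; return psi,C,P,P+203.5*n
h=brentq(lambda h:path(h)[2][-1,0]-557,-30,10); psi,C,P,T=path(h)
print(h,P[0],P[-1],T[0],T[-1]); 
print(np.c_[np.diff(T,axis=0)/10,np.diff(psi)].round(2).tolist())
E
```

```text
-8.694021285803885 [562.1412953 322.5970344] [557.           9.07295351] [614.81097098 126.03112875] [ 593.38625078 -191.14765171]
[[-0.36, -1.37, -2.2], [-0.42, -1.35, -2.2], [-0.47, -1.32, -2.2], [-0.52, -1.29, -2.2], [-0.57, -1.27, -2.2], [-0.62, -1.24, -2.2], [-0.67, -1.22, -2.2], [-0.71, -1.19, -2.2], [-0.76, -1.16, -2.2], [-0.8, -1.14, -2.2], [-0.68, -1.14, -1.68], [-0.18, -1.21, 0.0], [-0.18, -1.21, 0.0], [-0.18, -1.21, 0.0], [-0.18, -1.21, 0.0], [-0.18, -1.21, 0.0], [-0.18, -1.21, 0.0], [-0.18, -1.21, 0.0], [-0.18, -1.21, 0.0], [0.33, -1.28, 1.61], [0.8, -1.3, 2.98], [0.86, -1.25, 2.98], [0.93, -1.2, 2.98], [0.99, -1.15, 2.98], [1.05, -1.11, 2.98], [0.95, -1.09, 2.49]]
```

Emit:
carry_out([
  [[0, 0, -0.1], [0, 0, 0], 0.1],
  [[0, 0, 0], [0, 0, 0], 0.1],
])

```text
clock: 8.02
ee_pos: [612.1, 135.5, 36.3]
tcp_rot: [[-0.0, 0.966, 0.259], [0.0, 0.259, -0.966], [-1.0, -0.0, -0.0]]
wrist_force: [0.6, 0.5, -1.8]
grip_width: 18.8
```

Emit:
carry_out([
  [[0.27, -0.95, 0], [0, 0, 0], 0.1],
  [[-0.36, -1.37, 0], [0, 0, -2.2], 0.1],
  [[-0.42, -1.35, 0], [0, 0, -2.2], 0.1],
  [[-0.47, -1.32, 0], [0, 0, -2.2], 0.1],
  [[-0.52, -1.29, 0], [0, 0, -2.2], 0.1],
])

```text
clock: 8.65
ee_pos: [596.7, 71.6, 36.3]
tcp_rot: [[-0.0, 0.994, 0.105], [-0.0, 0.105, -0.994], [-1.0, -0.0, 0.0]]
wrist_force: [0.5, 0.7, -1.7]
grip_width: 19.1
```

Emit:
carry_out([
  [[-0.57, -1.27, 0], [0, 0, -2.2], 0.1],
  [[-0.62, -1.24, 0], [0, 0, -2.2], 0.1],
  [[-0.67, -1.22, 0], [0, 0, -2.2], 0.1],
  [[-0.71, -1.19, 0], [0, 0, -2.2], 0.1],
  [[-0.76, -1.16, 0], [0, 0, -2.2], 0.1],
])

```text
clock: 9.28
ee_pos: [563.3, 11.2, 36.3]
tcp_rot: [[-0.0, 0.996, -0.086], [-0.0, -0.086, -0.996], [-1.0, -0.0, 0.0]]
wrist_force: [-0.3, 0.0, -2.4]
grip_width: 19.0
```

```bash
cat >> h.py <<'E'
def card(p,im,z=5):
    H,S,V=cv2.split(cv2.cvtColor(im,cv2.COLOR_BGR2HSV))
    return [b[:4] for b in blobs((S<45)&(V>185),p,z,60) if 350<b[1][0]<700 and -150<b[1][1]<400]
E
python3 - <<'E'
from h import *
s=r.get_state(); print(s['ee_pos'].round(1),s['tcp_rot'].round(3).tolist(),s['wrist_force'].round(1))
a,p=shot("scene","s4"); print(card(p,a))
c=cv2.resize(a[230:410,300:540],(640,480),interpolation=cv2.INTER_CUBIC); cv2.imwrite("pics/c4.png",c)
E
```

```text
[563.3  11.2  36.3] [[-0.0, 0.996, -0.086], [-0.0, -0.086, -0.996], [-1.0, -0.0, 0.0]] [-0.3  0.  -2.4]
[(array([456., 387.]), array([590.6, 334.8]), array([21.6, 30.1]), 15.9), (array([488., 357.]), array([494.3, 336.5]), array([21.9, 27.9]), 16.4), (array([379., 338.]), array([607.1, 172.4]), array([30.8, 34.5]), 86.0), (array([408., 333.]), array([562. , 202.8]), array([20.9, 53.2]), 89.5), (array([502., 325.]), array([406.4, 313.4]), array([21.7, 28. ]), 18.1), (array([400., 322.]), array([546.9, 174.3]), array([23.6, 25.5]), 85.9)]
```

View pics/c4.png

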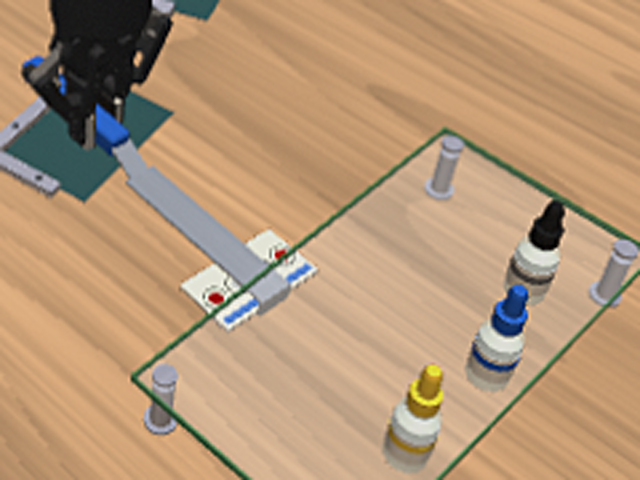

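The card follows the lip squarely and the lip is centred on the stripe side at crop (272,298). Continuing the drag.

Emit:
carry_out([
  [[-0.8, -1.14, 0], [0, 0, -2.2], 0.1],
  [[-0.68, -1.14, 0], [0, 0, -1.7], 0.1],
  [[-0.18, -1.21, 0], [0, 0, 0], 0.1],
  [[-0.18, -1.21, 0], [0, 0, 0], 0.1],
  [[-0.18, -1.21, 0], [0, 0, 0], 0.1],
])

```text
clock: 9.95
ee_pos: [543.7, -48.1, 36.3]
tcp_rot: [[0.0, 0.988, -0.151], [-0.0, -0.151, -0.988], [-1.0, 0.0, 0.0]]
wrist_force: [-0.1, 0.6, -1.8]
grip_width: 18.7
```

Emit:
carry_out([
  [[-0.18, -1.21, 0], [0, 0, 0], 0.1],
  [[-0.18, -1.21, 0], [0, 0, 0], 0.1],
  [[-0.18, -1.21, 0], [0, 0, 0], 0.1],
  [[-0.18, -1.21, 0], [0, 0, 0], 0.1],
  [[-0.18, -1.21, 0], [0, 0, 0], 0.1],
])

```text
clock: 10.58
ee_pos: [534.5, -108.5, 36.3]
tcp_rot: [[-0.0, 0.988, -0.151], [-0.0, -0.151, -0.988], [-1.0, -0.0, 0.0]]
wrist_force: [-0.6, 0.3, -1.9]
grip_width: 18.9
```

```bash
python3 - <<'E'
from h import *
s=r.get_state(); print(s['ee_pos'].round(1),s['wrist_force'].round(1))
a,p=shot("scene","s5"); b,q=shot("top","t5")
o=np.hstack([cv2.resize(a[220:370,260:420],(480,450),interpolation=2),cv2.resize(b[200:350,200:306],(318,450),interpolation=2)]); cv2.imwrite("pics/c5.png",o)
print(card(p,a)); 
E
```

```text
[ 534.5 -108.5   36.3] [-0.6  0.3 -1.9]
[(array([456., 387.]), array([590.6, 334.8]), array([21.6, 30.1]), 15.9), (array([488., 357.]), array([494.3, 336.5]), array([21.9, 27.9]), 16.4), (array([502., 325.]), array([406.4, 313.4]), array([21.7, 28. ]), 18.1), (array([344., 303.]), array([590.8,  59.8]), array([49.4, 32.9]), 81.1), (array([368., 292.]), array([531.5,  68.8]), array([51.5, 26.5]), 79.0)]
```

View pics/c5.png

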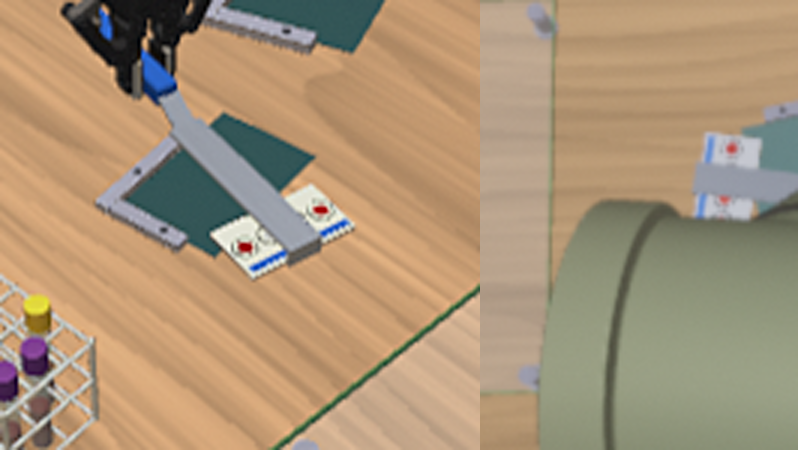

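The card is clear of the shelf and square on the lip, with its centre at about (561,64). Now the last curve into the stop, halting about 5 mm short.

Emit:
carry_out([
  [[0.33, -1.28, 0], [0, 0, 1.6], 0.1],
  [[0.8, -1.3, 0], [0, 0, 3], 0.1],
  [[0.86, -1.25, 0], [0, 0, 3], 0.1],
  [[0.93, -1.2, 0], [0, 0, 3], 0.1],
  [[0.99, -1.15, 0], [0, 0, 3], 0.1],
])

```text
clock: 11.3
ee_pos: [574.2, -170.3, 36.3]
tcp_rot: [[0.0, 0.996, 0.089], [-0.0, 0.089, -0.996], [-1.0, 0.0, 0.0]]
wrist_force: [-0.1, -0.1, -1.5]
grip_width: 19.1
```

Emit:
carry_out([
  [[1.05, -1.11, 0], [0, 0, 3], 0.1],
  [[0.95, -1.09, 0], [0, 0, 2.5], 0.1],
  [[0, 0, 0], [0, 0, 0], 0.1],
])

```text
clock: 11.68
ee_pos: [594.2, -192.2, 36.1]
tcp_rot: [[0.0, 0.983, 0.182], [0.0, 0.182, -0.983], [-1.0, 0.0, -0.0]]
wrist_force: [-0.0, 1.3, -2.4]
grip_width: 19.3
```

```bash
python3 - <<'E'
from h import *
s=r.get_state(); print(s['ee_pos'].round(1),s['tcp_rot'].round(3).tolist(),s['wrist_force'].round(1))
a,p=shot("scene","s6"); b,q=shot("top","t6")
o=np.hstack([cv2.resize(a[230:330,270:390],(480,400),interpolation=2),cv2.resize(b[220:300,270:334],(320,400),interpolation=2)]); cv2.imwrite("pics/c6.png",o)
print(card(p,a)); 
E
```

```text
[ 594.2 -192.2   36.1] [[0.0, 0.983, 0.182], [0.0, 0.182, -0.983], [-1.0, 0.0, -0.0]] [-0.   1.3 -2.4]
[(array([456., 387.]), array([590.6, 334.8]), array([21.6, 30.1]), 15.9), (array([488., 357.]), array([494.3, 336.5]), array([21.9, 27.9]), 16.4), (array([502., 325.]), array([406.4, 313.4]), array([21.7, 28. ]), 18.1), (array([319., 284.]), array([590.9, -15.8]), array([37.3, 48.9]), 10.5)]
```

View pics/c6.png

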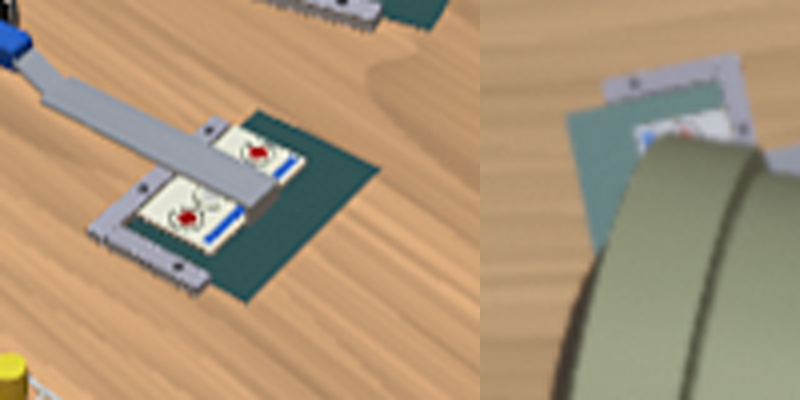

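The card is square in the stop, nearly touching the long arm at crop (150,210)-(215,125), with a gap of about 15 mm to the short arm. Now I'll press gently towards the long arm.

Emit:
carry_out([
  [[0.02, -0.1, 0], [0, 0, 0], 0.1],
  [[0.02, -0.1, 0], [0, 0, 0], 0.1],
  [[0, 0, 0], [0, 0, 0], 0.1],
])

```text
clock: 12.15
ee_pos: [594.0, -193.1, 36.2]
tcp_rot: [[-0.0, 0.984, 0.181], [0.0, 0.181, -0.984], [-1.0, -0.0, -0.0]]
wrist_force: [-0.1, 2.8, -2.5]
grip_width: 18.9
```

Emit:
carry_out([
  [[0.02, -0.1, 0], [0, 0, 0], 0.1],
  [[0.02, -0.1, 0], [0, 0, 0], 0.1],
  [[0, 0, 0], [0, 0, 0], 0.1],
])

```text
clock: 12.52
ee_pos: [594.2, -193.4, 35.9]
tcp_rot: [[-0.002, 0.983, 0.182], [0.003, 0.182, -0.983], [-1.0, -0.001, -0.003]]
wrist_force: [-2.0, 10.6, -1.8]
grip_width: 19.0
```

Long-arm contact is made at about 10 N. I'm backing off, lifting, and going round to the card's free short end.

Emit:
carry_out([
  [[-0.1, 0.8, 0], [0, 0, 0], 0.1],
  [[0, 0, 0.8], [0, 0, 0], 0.1],
  [[0, 0, 1.0], [0, 0, 0], 0.1],
  [[-2.1, -1.4, 0], [0, 0, 0], 0.1],
  [[-2.1, -1.4, 0], [0, 0, 0], 0.1],
])

```text
clock: 13.15
ee_pos: [551.3, -216.3, 55.2]
tcp_rot: [[0.001, 0.984, 0.181], [-0.001, 0.181, -0.984], [-1.0, 0.001, 0.001]]
wrist_force: [0.4, -0.1, -2.6]
grip_width: 19.1
```

Emit:
carry_out([
  [[-2.1, -1.4, 0], [0, 0, 0], 0.1],
  [[0, 0, 0], [0, 0, 0], 0.1],
])

```text
clock: 13.4
ee_pos: [529.3, -231.5, 55.2]
tcp_rot: [[0.0, 0.984, 0.178], [-0.001, 0.178, -0.984], [-1.0, -0.0, 0.001]]
wrist_force: [-0.1, 0.2, -1.1]
grip_width: 18.9
```

```bash
python3 - <<'E'
from h import *
s=r.get_state(); print(s['ee_pos'].round(1),s['tcp_rot'].round(3).tolist(),s['wrist_force'].round(1))
a,p=shot("scene","s7")
cv2.imwrite("pics/c7.png",cv2.resize(a[230:330,270:400],(780,600),interpolation=2))
for b in card(p,a): print(b)
E
```

```text
[ 529.3 -231.5   55.2] [[0.0, 0.984, 0.178], [-0.001, 0.178, -0.984], [-1.0, -0.0, 0.001]] [-0.1  0.2 -1.1]
(array([456., 387.]), array([590.6, 334.8]), array([21.6, 30.1]), 15.9)
(array([488., 357.]), array([494.3, 336.5]), array([21.9, 27.9]), 16.4)
(array([502., 325.]), array([406.3, 313.7]), array([21.7, 27.4]), 18.1)
(array([328., 277.]), array([564.9, -20.7]), array([90.3, 49. ]), 10.5)
```

View pics/c7.png

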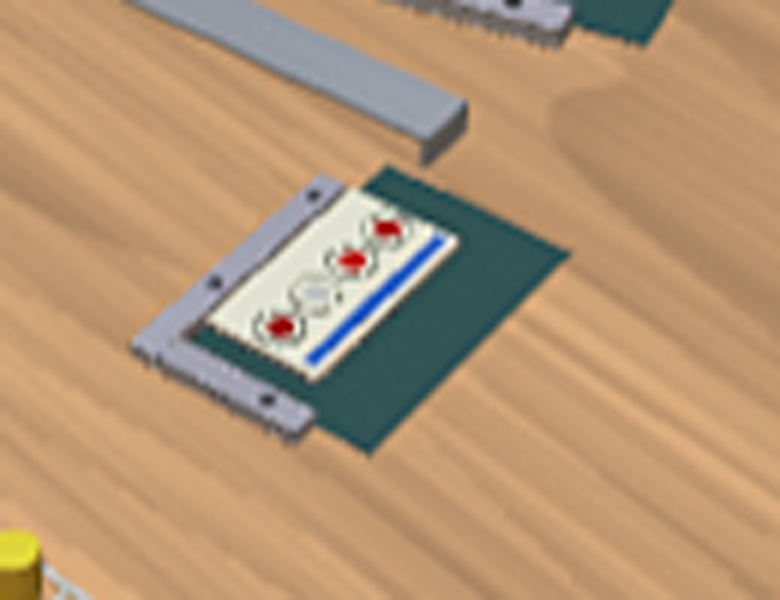

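The card lies flat along the long arm (yaw 10.5°) with its centre about 12 mm short of home along the stop's x. The lip is clear of its free end, at (440,140) in the crop. I'm lowering it and pushing along the arm.

Emit:
carry_out([
  [[0, 0, -1.0], [0, 0, 0], 0.1],
  [[0, 0, -0.9], [0, 0, 0], 0.1],
  [[0.7, 0.13, 0], [0, 0, 0], 0.1],
  [[0.7, 0.13, 0], [0, 0, 0], 0.1],
  [[0, 0, 0], [0, 0, 0], 0.1],
])

```text
clock: 14.08
ee_pos: [545.4, -226.5, 35.4]
tcp_rot: [[0.001, 0.983, 0.181], [-0.0, 0.181, -0.983], [-1.0, 0.001, 0.0]]
wrist_force: [0.9, -0.5, -1.4]
grip_width: 18.8
```

Emit:
carry_out([
  [[0.4, 0.07, 0], [0, 0, 0], 0.1],
  [[0.3, 0.05, 0], [0, 0, 0], 0.1],
  [[0.2, 0.04, 0], [0, 0, 0], 0.1],
  [[0, 0, 0], [0, 0, 0], 0.1],
])

```text
clock: 14.58
ee_pos: [553.6, -225.2, 35.3]
tcp_rot: [[0.0, 0.984, 0.181], [-0.0, 0.181, -0.984], [-1.0, 0.0, 0.0]]
wrist_force: [0.2, -0.2, -1.2]
grip_width: 19.1
```

Emit:
carry_out([
  [[0.1, 0.02, 0], [0, 0, 0], 0.1],
  [[0.1, 0.02, 0], [0, 0, 0], 0.1],
  [[0, 0, 0], [0, 0, 0], 0.1],
])

```text
clock: 14.95
ee_pos: [555.5, -224.9, 35.3]
tcp_rot: [[-0.0, 0.984, 0.181], [-0.0, 0.181, -0.984], [-1.0, -0.0, 0.0]]
wrist_force: [-1.0, -1.1, -1.4]
grip_width: 18.7
```

Emit:
carry_out([
  [[0.1, 0.02, 0], [0, 0, 0], 0.1],
  [[0.1, 0.02, 0], [0, 0, 0], 0.1],
  [[0, 0, 0], [0, 0, 0], 0.1],
])

```text
clock: 15.32
ee_pos: [557.2, -224.5, 35.2]
tcp_rot: [[-0.001, 0.984, 0.181], [-0.0, 0.181, -0.984], [-1.0, -0.001, -0.0]]
wrist_force: [-3.6, -1.6, -1.8]
grip_width: 19.0
```

```bash
python3 - <<'E'
from h import *
s=r.get_state(); print(s['ee_pos'].round(1),s['wrist_force'].round(1),s['torque'].round(2))
a,p=shot("scene","s8")
for b in card(p,a)[3:]: print(b)
E
```

```text
[ 557.2 -224.5   35.2] [-3.6 -1.6 -1.8] [-0.38  0.83  0.72]
(array([317., 281.]), array([581.9, -22.4]), array([88.4, 39.6]), 10.6)
```

Emit:
carry_out([
  [[-1.0, -0.18, 0], [0, 0, 0], 0.1],
  [[0, 0, 1.0], [0, 0, 0], 0.1],
  [[0, 0, 1.0], [0, 0, 0], 0.1],
  [[-1.5, -0.2, 0], [0, 0, 0], 0.1],
  [[0, 0, 0], [0, 0, 0], 0.1],
])

```text
clock: 16.0
ee_pos: [531.1, -228.7, 55.4]
tcp_rot: [[-0.001, 0.984, 0.18], [0.0, 0.18, -0.984], [-1.0, -0.001, -0.0]]
wrist_force: [-0.4, -0.3, -1.4]
grip_width: 18.6
```

```bash
python3 - <<'E'
from h import *
s=r.get_state(); print(s['ee_pos'].round(1),s['wrist_force'].round(1))
a,p=shot("scene","s9")
cv2.imwrite("pics/c9.png",cv2.resize(a[240:320,275:381],(795,600),interpolation=2))
for b in card(p,a)[3:]: print(b)
E
```

```text
[ 531.1 -228.7   55.4] [-0.4 -0.3 -1.4]
(array([318., 281.]), array([581. , -22.3]), array([86.7, 39.2]), 10.5)
```

View pics/c9.png

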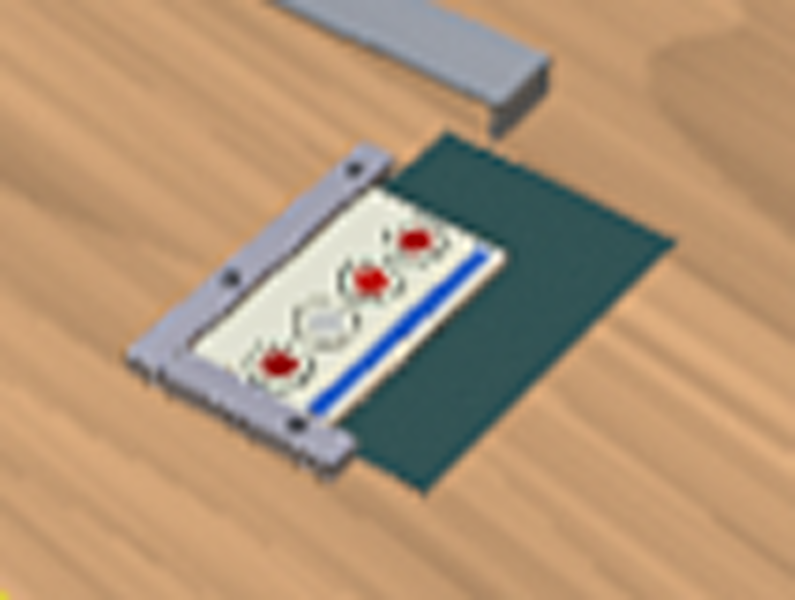

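The card looks square, touching both arms in this view. To be safe I'll press lightly once more on the long side, going round the card rather than over it.

Emit:
carry_out([
  [[-0.55, 3.05, 0], [0, 0, 0], 0.1],
  [[2.7, 0.5, 0], [0, 0, 0], 0.1],
  [[2.7, 0.5, 0], [0, 0, 0], 0.1],
  [[2.7, 0.5, 0], [0, 0, 0], 0.1],
  [[0, 0, 0], [0, 0, 0], 0.1],
])

```text
clock: 16.68
ee_pos: [609.6, -181.6, 54.8]
tcp_rot: [[0.001, 0.983, 0.182], [0.0, 0.182, -0.983], [-1.0, 0.001, -0.0]]
wrist_force: [-0.5, 0.2, -1.5]
grip_width: 18.7
```

Emit:
carry_out([
  [[0, 0, -1.0], [0, 0, 0], 0.1],
  [[0, 0, -0.9], [0, 0, 0], 0.1],
  [[0.06, -0.3, 0], [0, 0, 0], 0.1],
  [[0.05, -0.25, 0], [0, 0, 0], 0.1],
  [[0, 0, 0], [0, 0, 0], 0.1],
])

```text
clock: 17.3
ee_pos: [609.2, -188.8, 36.6]
tcp_rot: [[0.0, 0.984, 0.18], [-0.0, 0.18, -0.984], [-1.0, 0.0, 0.0]]
wrist_force: [0.6, 0.6, -1.2]
grip_width: 18.7
```

Emit:
carry_out([
  [[0.02, -0.1, 0], [0, 0, 0], 0.1],
  [[0.02, -0.1, 0], [0, 0, 0], 0.1],
  [[0, 0, 0], [0, 0, 0], 0.1],
])

```text
clock: 17.68
ee_pos: [609.5, -190.2, 36.3]
tcp_rot: [[-0.0, 0.984, 0.181], [0.0, 0.181, -0.984], [-1.0, -0.0, -0.0]]
wrist_force: [-0.4, 0.9, -2.4]
grip_width: 18.4
```

Emit:
carry_out([
  [[0.02, -0.1, 0], [0, 0, 0], 0.1],
  [[0, 0, 0], [0, 0, 0], 0.1],
])

```text
clock: 17.92
ee_pos: [609.6, -190.4, 36.1]
tcp_rot: [[-0.001, 0.983, 0.181], [0.001, 0.181, -0.983], [-1.0, -0.0, -0.001]]
wrist_force: [-1.2, 5.5, -1.7]
grip_width: 19.1
```

Emit:
carry_out([
  [[0.01, -0.05, 0], [0, 0, 0], 0.1],
  [[0, 0, 0], [0, 0, 0], 0.1],
])

```text
clock: 18.18
ee_pos: [609.6, -190.4, 36.0]
tcp_rot: [[-0.001, 0.983, 0.181], [0.002, 0.181, -0.983], [-1.0, -0.001, -0.002]]
wrist_force: [-1.3, 8.0, -1.5]
grip_width: 18.7
```

Contact again at 8 N. Retreating, and returning the spatula to its rest.

Emit:
carry_out([
  [[-0.2, 1.0, 0], [0, 0, 0], 0.1],
  [[0, 0, 2.0], [0, 0, 0], 0.1],
  [[0, 0, 2.5], [0, 0, 0], 0.1],
  [[0, 0, 2.0], [0, 0, 0], 0.1],
  [[-0.9, -2.0, 0], [0, 0, -7.5], 0.1],
])

```text
clock: 18.8
ee_pos: [600.4, -200.9, 104.1]
tcp_rot: [[0.004, 0.999, 0.051], [0.0, 0.051, -0.999], [-1.0, 0.004, 0.0]]
wrist_force: [0.1, -0.6, -3.5]
grip_width: 18.9
```

Emit:
carry_out([
  [[-0.9, -2.0, 0], [0, 0, -7.5], 0.1],
  [[-0.9, -2.0, 0], [0, 0, -7.5], 0.1],
  [[-0.9, -2.0, 0], [0, 0, -7.5], 0.1],
  [[-0.9, -2.0, 0], [0, 0, -7.5], 0.1],
  [[-0.9, -2.0, 0], [0, 0, -7.5], 0.1],
])

```text
clock: 19.42
ee_pos: [553.7, -302.6, 102.4]
tcp_rot: [[0.001, 0.821, -0.571], [-0.0, -0.571, -0.821], [-1.0, 0.001, -0.0]]
wrist_force: [0.9, -0.4, -1.8]
grip_width: 18.7
```

Emit:
carry_out([
  [[-0.9, -2.0, 0], [0, 0, -7.5], 0.1],
  [[-0.9, -2.0, 0], [0, 0, -7.5], 0.1],
  [[-0.9, -2.0, 0], [0, 0, -7.5], 0.1],
  [[-0.9, -2.0, 0], [0, 0, -7.5], 0.1],
  [[0, 0, 0], [0, 0, 0], 0.1],
])

```text
clock: 20.05
ee_pos: [517.0, -383.4, 102.3]
tcp_rot: [[0.0, 0.426, -0.905], [-0.001, -0.905, -0.426], [-1.0, 0.001, 0.0]]
wrist_force: [-0.4, 0.1, -1.5]
grip_width: 19.2
```

```bash
python3 - <<'E'
from h import *
s=r.get_state(); print(s['ee_pos'].round(1),s['wrist_force'].round(1))
w,pw=shot("wrist","w10"); a,p=shot("scene","s10"); b,q=shot("top","t10")
for x in card(p,a)[3:]+card(q,b): print(x)
K=np.hstack([cv2.resize(w,(400,300)),cv2.resize(a[230:320,270:390],(400,300),interpolation=2)]); cv2.imwrite("pics/c10.png",K)
E
```

```text
[ 517.  -383.4  102.3] [-0.4  0.1 -1.5]
(array([321., 279.]), array([581. , -22.4]), array([86.8, 39. ]), 10.7)
(array([312., 250.]), array([578.6, -21.9]), array([88.4, 48.1]), 10.8)
```

View pics/c10.png

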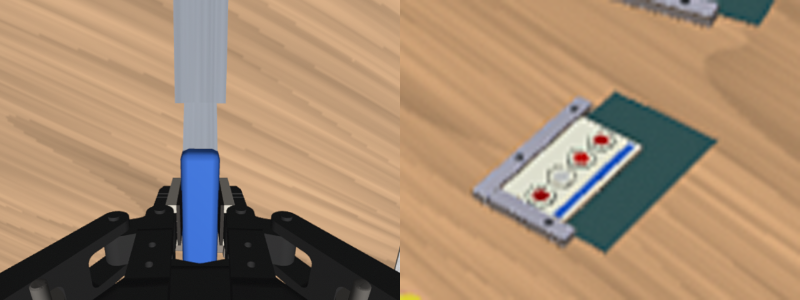

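Left half: the spatula is held straight over the rest area. Right half: the card is seated in the stop (top view: centre (578.6,-21.9), yaw 10.8°, same as the mat). Lowering now.

Emit:
carry_out([
  [[-0.18, 0.28, -2.0], [0, 0, 0.2], 0.1],
  [[0, 0, -2.0], [0, 0, 0], 0.1],
  [[0, 0, -1.5], [0, 0, 0], 0.1],
  [[0, 0, -1.0], [0, 0, 0], 0.1],
  [[0, 0, 0], [0, 0, 0], 0.1],
])

```text
clock: 20.82
ee_pos: [516.0, -379.1, 35.8]
tcp_rot: [[-0.0, 0.432, -0.902], [0.0, -0.902, -0.432], [-1.0, -0.0, 0.0]]
wrist_force: [1.0, -0.6, -2.4]
grip_width: 19.1
```

Emit:
carry_out([
  [[0, 0, -0.1], [0, 0, 0], 0.1],
  [[0, 0, 0], [0, 0, 0], 0.1],
])

```text
clock: 21.08
ee_pos: [516.1, -379.0, 35.3]
tcp_rot: [[0.0, 0.432, -0.902], [-0.0, -0.902, -0.432], [-1.0, 0.0, -0.0]]
wrist_force: [-0.3, -0.2, -1.9]
grip_width: 19.1
```

Emit:
carry_out([
  [[0, 0, -0.1], [0, 0, 0], 0.1],
  [[0, 0, 0], [0, 0, 0], 0.1],
])

```text
clock: 21.32
ee_pos: [516.2, -379.1, 35.0]
tcp_rot: [[0.001, 0.432, -0.902], [0.0, -0.902, -0.432], [-1.0, 0.0, -0.0]]
wrist_force: [-3.6, 3.8, 10.3]
grip_width: 18.9
```

Emit:
carry_out([
  [[0, 0, -0.05], [0, 0, 0], 0.1],
  [[0, 0, 0], [0, 0, 0], 0.1],
])

```text
clock: 21.58
ee_pos: [516.2, -379.1, 35.0]
tcp_rot: [[0.001, 0.432, -0.902], [0.0, -0.902, -0.432], [-1.0, 0.0, -0.001]]
wrist_force: [-6.1, 4.9, 18.7]
grip_width: 18.9
```

Seated: the upward force stepped up on contact. I'm relieving it and releasing.

Emit:
carry_out([
  [[0, 0, 0.1], [0, 0, 0], 0.1],
  [[0, 0, 0], [0, 0, 0], 0.1],
  [[0, 0, 0], [0, 0, 0], 0.35],
  [[0, 0, 0], [0, 0, 0], 0.6],
  [[0, 0, 0], [0, 0, 0], 1],
])

```text
clock: 22.2
ee_pos: [516.0, -379.0, 34.7]
tcp_rot: [[-0.0, 0.432, -0.902], [0.0, -0.902, -0.432], [-1.0, -0.0, 0.0]]
wrist_force: [-0.6, 0.9, -0.4]
grip_width: 65.4
```

Emit:
carry_out([
  [[0, 0, 0], [0, 0, 0], 1],
  [[0, 0, 0], [0, 0, 0], 1],
  [[0, 0, 2.0], [0, 0, 0], 1],
  [[0, 0, 4.0], [0, 0, 0], 1],
  [[0, 0, 4.0], [0, 0, 0], 1],
])

```text
clock: 22.82
ee_pos: [515.9, -379.2, 137.2]
tcp_rot: [[0.0, 0.432, -0.902], [-0.0, -0.902, -0.432], [-1.0, 0.0, -0.0]]
wrist_force: [0.6, 1.0, 0.3]
grip_width: 85.4
```

Emit:
carry_out([
  [[0, 0, 4.0], [0, 0, 0], 1],
  [[0, 0, 3.0], [0, 0, 0], 1],
  [[0, 0, 0], [0, 0, 0], 1],
  [[0, 0, 0], [0, 0, 0], 1],
])

```text
clock: 23.32
ee_pos: [515.9, -378.8, 205.0]
tcp_rot: [[0.0, 0.432, -0.902], [0.0, -0.902, -0.432], [-1.0, -0.0, -0.0]]
wrist_force: [0.4, -0.2, -0.5]
grip_width: 85.2
```

```bash
python3 - <<'E'
from h import *
s=r.get_state(); print(s['ee_pos'].round(1),s['wrist_force'].round(1),s['grip_width'])
w,pw=shot("wrist","w11"); a,p=shot("scene","s11"); b,q=shot("top","t11")
for x in card(p,a)[3:]+card(q,b): print(x)
def bl(im): 
    H,S,V=cv2.split(cv2.cvtColor(im,cv2.COLOR_BGR2HSV)); return (H>103)&(H<120)&(S>130)&(V>50)
w1=cv2.imread("pics/w1.png")
for x in blobs(bl(w),pw,38,500): print("handle wrist",x[:4])
for n,c,z in (("scene",a,p),("top",b,q)):
    o=cv2.imread(f"pics/{n}0.png")
    for i in (o,c):
        print(n,[x[:4] for x in blobs(bl(i),z,38,60) if 400<x[1][0]<560 and -450<x[1][1]<-330])
# scene change in blade tip, bottles, rack regions
o=cv2.imread("pics/scene0.png"); d=cv2.absdiff(o,a).max(2)
for nm,(u0,u1,v0,v1) in dict(spatula=(195,275,170,250),rack=(190,300,280,390),bottles=(450,550,300,410)).items(): print(nm,(d[v0:v1,u0:u1]>40).sum())
E
```

```text
[ 515.9 -378.8  205. ] [ 0.4 -0.2 -0.5] 85.21150958616099
(array([321., 279.]), array([581. , -22.4]), array([86.8, 39. ]), 10.7)
(array([312., 251.]), array([578.6, -21.9]), array([88.4, 48.1]), 10.8)
handle wrist (array([320., 251.]), array([ 492.8, -391.8]), array([117.4,  18.9]), 25.2)
scene [(array([251., 189.]), array([ 499.9, -379.2]), array([131.8,  30.1]), 24.6)]
scene [(array([251., 189.]), array([ 499.8, -378.9]), array([129.9,  30.3]), 25.0)]
top [(array([459., 281.]), array([ 489.4, -393.4]), array([114.8,  17.2]), 24.6)]
top []
spatula 125
rack 0
bottles 266
```

```bash
python3 - <<'E'
from h import *
o=cv2.imread("pics/scene0.png");a=cv2.imread("pics/s11.png"); d=cv2.absdiff(o,a).max(2)>40
for nm,(u0,u1,v0,v1) in dict(black=(490,515,305,340),blue=(478,500,336,372),yellowcap=(450,468,366,385),yellowbody=(447,466,388,404)).items(): print(nm,d[v0:v1,u0:u1].sum())
v,u=np.nonzero(d[300:410,450:550]); print(u.min()+450,u.max()+450,v.min()+300,v.max()+300)
r.job_done(); print(r.get_state()['clock'])
E
```

```text
black 0
blue 0
yellowcap 86
yellowbody 0
450 465 349 380
the job is handed in; nothing more can be done
the job is handed in; nothing more can be done
```

I finished the task and handed it in at about 23.5 s of the 64 s allowed; no verdict is reported.

**What I did:** I dragged the card out from under the shelf with the spatula lip, on the bench all the way. I pressed it against the long arm of the middle-sized stop, pushed it along that arm into the short arm, then pressed the long side once more. The spatula went back on its rest and the gripper is raised clear.

**Last checks:**
- **Card:** In the top view its yaw is 10.8°, the same as the stop mat. Its measured centre is within about 2 mm of the squared-up position, which is the limit of the calibration. I felt contact of about 4 N at the short arm and 8 N at the final press on the long arm.
- **Card contact:** Only the spatula was taken to the card; the gripper stayed about 200 mm from it.
- **Spatula:** The handle is back within 1 mm and 0.1° of where it started. I felt firm contact on lowering, but did not measure the tip height after release.
- **Bottles and rack:** The rack shows no change against the first picture, and nor do the checked areas of the black and blue bottles or the yellow bottle's body. A change of 86 pixels beside the yellow cap lies where the card used to show through the shelf.
- **Missed check:** In the last top view the blue handle was not found, probably because the arm was in the way. The wrist and scene views both showed it in place.

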